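Park the cutter of the big label trimmer

TASK

Two rail trimmers for cutting textile labels stand on the table. On the larger one, slide the cutter head along its rail, away from the robot, until its nose snaps into the sprung roller catch at the far end and it stays parked there. Leave the cutter head of the smaller trimmer where it is, and let go.

Things in the scene. Friction and masses are not known exactly. Their poses are not given: they have to be found in the camera images.
- cutter (a joint): slide of the larger trimmer's cutter head along its rail, m: 0 at the near end, 0.175 at the end stop, parked with the nose in the catch. Friction about 1.5 N. Catch: two sprung rollers; from 0.157 to 0.167 they push the head back (about 6 N, friction included, pushes it through), past 0.167 they draw it home to the stop by themselves and hold it with about 4 N.
- cutter_grip (a point): centre of the upright black grip fin on the larger trimmer's cutter head, 84 mm above the table. Fin: 34 mm long along the rail, 20 wide, 36 tall. Under it a black block 56 x 36 x 28 mm tall, round grey blade housing on its right side. Board of this trimmer 320 x 170 mm, 20 mm high, fixed; loose things on its left half reach 65 mm above the table. x axis: along the rail to the catch; z up.
- cutter_home (a point): fixed point on the larger trimmer: where the centre of the grip fin (cutter_grip) is when the head is parked, 84 mm above the table. x axis: along the rail towards the catch, away from the robot; z up. The catch's two small white rollers are centred 40 mm beyond this point, before a steel plate whose top is 60 mm above the table.
- small_cutter_grip (a point): centre of the grip fin (26 x 20 mm, 36 mm tall) of the smaller trimmer's cutter head, 84 mm above the table; same design, board 230 x 120 mm. This head is to be left where it is.

How it is judged (in metres and radians):
At the end, for the whole second after the job is handed in: The larger trimmer's cutter head is seated in its catch, within 6 mm of its end stop (slide above 0.169 m), and at rest (value of joint cutter above 0.169 m and velocity of joint cutter below 0.01 m/s); the robot touches nothing.
It fails at once if the smaller trimmer's cutter head is moved by more than 15 mm (distance of small_cutter_grip from where it was at the start of the episode above 0.015 m).
It also fails if it takes over 32 s, if anything falls off the work surface, if the arm or the gripper's body presses on something with over 40 N, if the wrist force passes 120 N, or if a joint passes its speed limit or range.

ROBOT

A 6-joint arm with a two-finger parallel gripper is mounted at the origin on the work surface. World frame = base frame: x ahead of the robot, y to its left, z up, the work surface at z = 0. Lengths are in m, angles in degrees, forces in N, time in s.
With the tool pointing down it reaches from about 0.3 to 0.75 m from the base axis. Payload 8.5 kg.
Tool frame: the origin (TCP) lies at the very end of the fingers, on their centre line; the grasp point (between the pads) lies env.pinch_z behind it (env.pinch_z is the distance from the TCP to the grasp point, in m); z points along the fingers, y is the line along which they close (so a half turn about z gives the same grasp; the last joint's range is limited). The gripper opens to 85 mm and grips with 20 to 120 N. Pads are 22 mm wide; open, the fingers measure 114 mm over their backs; the gripper's body (76 mm by 85 mm) begins 54 mm behind the grasp point. The pads swing forward as they close: fully open they stand 13 mm farther back than shut.
Start: joints at [-81.32, 21.807, 74.336, -0, 83.858, -12.336], TCP at [0.197, -0.513, 0.231] pointing down, gripper open.
Joint ranges: [-178.18, 178.18], [-50.72, 133.34], [12.68, 142.11], [-81.47, 261.47], [9.98, 163.14], [-165.26, 165.26]. Speed limits (degrees/s): [136.94, 136.94, 180, 180, 180, 180].

INTERFACE

Orientations are given as a 3x3 rotation matrix whose columns are the frame's x, y, z axes.
In Python, from rig import telemetry, get_image, env gives the robot as it stands. The module is installed in compiled form; this text tells all that it offers.
- The arm moves only by the tool apply_moves, never from a script. Its argument "series" is a list of rows, each a list of 7 numbers: the shift along the tool's x, y, z in mm, then the turn, a rotation vector about the tool's x, y, z in degrees, then the opening, from 0 (shut) to 1 (fully open). A call has 1 to 12 rows; each row shifts and turns the commanded pose from where the row before left it, along the tool's axes as they then stand; what a row does not reach is not made up. A row lasts 1/8 s, in which the tool goes at most 62.5 mm and 10.7 degrees, less where a joint would pass 70% of its speed; a pose out of reach is approached as far as the arm can. A call with a gripper value outside its range is refused whole. The fingers move at their own pace and stop on an object; "grip_force" is the grip in N (left out, the last holds). Time passes only in rows, so rows that do not move let the fingers close. It gives the time, the measured TCP pose, the force, the opening and the grip force at its end, in the units of the state.
- telemetry.observe(): the state, without advancing time (a new reading comes with each control period).
- get_image(name): name is "side" or "top" or "wrist"; returns a dict with "frame" (420x560x3 uint8, red, green, blue), "z_map" (420x560 float32, m along the optical axis (not along the pixel's ray), 0 where there is no reading), "vertical_fov" (degrees; the focal length in pixels is half the picture's height over the tangent of half this angle, whatever the lens; pixels are square), "cx", "cy" (the principal point, pixels), "eye" and "attitude" of the camera in the world; the wrist camera has in their place "mount" (4x4, takes a point from camera to tool coordinates, whose origin is the TCP and whose axes are the flange's). Camera axes: x right, y up, looking along -z (the intrinsics and any distortion apply to the point x, -y, -z); pixel columns grow to the right and rows downward; lengths in m; the calibration is good to about 2 mm. A picture is of the moment at which its call begins: read the wrist's pose just before it.
- env.close_job(): hands the job in; it is judged then, once.
The state is a dict: "time_s": time; "q": joint angles; "qvel": joint speeds; "joint_efforts": joint torques, N m; "position": TCP position; "tool_rot": TCP orientation; "ft_force": force on the tool from outside, world axes, zero at the start; "wrist_torque": the same for the moment, N m; "grip_width": finger opening in m; "gripper_force": force on a finger pad.
Only numpy, scipy, OpenCV 4.12 (cv2) and the standard library are available. Lean on these libraries where they do the work, as an engineer would, in place of code of your own. Each camera call takes 0.05 s, during which the arm holds its last target. There are 200 camera calls.

## Working session

There is one attempt and no reset: what is moved stays moved. The work goes in short steps, Python scripts to look and compute and a tool call to move; the robot and the scene stay as the last step left them, time stands still between calls to the robot, and variables do not carry over. Pictures are saved under pics/ and viewed, at most 10 in all, crops included, and the job is handed in when it is done.

Besides the shell and the picture viewer there is one more tool, called after ">>>" as name(argument=value, ...), one argument or row to a line, values as JSON. apply_moves: Moves the arm, as the interface text tells. Its arguments: {"type":"object","properties":{"series":{"type":"array"},"grip_force":{"type":"number"}},"required":["series"]}

```bash
mkdir -p pics
cat > h.py <<'E'
import numpy as np, cv2
from rig import telemetry, get_image, env
def grab(n):
    s=telemetry.observe(); d=get_image(n)
    cv2.imwrite(f'pics/{n}_{s["time_s"]:.2f}.png', d['frame'][:,:,::-1]); np.savez(f'pics/{n}.npz',**{k:v for k,v in d.items()},pos=s['position'],rot=s['tool_rot']); return d,s
def cloud(d):
    f=210/np.tan(np.radians(d['vertical_fov'])/2); z=d['z_map']
    v,u=np.mgrid[:420,:560]
    p=np.stack([(u-d['cx'])/f*z,-(v-d['cy'])/f*z,-z],-1)
    return p@np.array(d['attitude']).T+np.array(d['eye'])
E
python3 - <<'E'
from h import *
for n in('top','side'):
    d,s=grab(n); print({k:v for k,v in d.items() if k not in('frame','z_map')})
print(s, env.pinch_z)
E
ls pics
```

```text
{'vertical_fov': 42.73669926184112, 'cx': 278.3570779156694, 'cy': 208.34107612661612, 'eye': array([ 0.44236076, -0.03270236,  0.95292528]), 'attitude': array([[-0.00605167,  0.99423392, -0.10706204],
       [-0.99997677, -0.00568107,  0.00376624],
       [ 0.00313629,  0.10708234,  0.99424521]])}
{'vertical_fov': 46.836359596381286, 'cx': 274.7540552124753, 'cy': 213.2581580408709, 'eye': array([ 0.48727081, -0.84503299,  0.74001075]), 'attitude': array([[ 0.99960882, -0.00103509, -0.02794874],
       [-0.02122071,  0.62286264, -0.78204336],
       [ 0.01821771,  0.78233053,  0.62259702]])}
{'time_s': 0.05, 'q': array([-8.13209586e+01,  2.18397401e+01,  7.43833859e+01, -1.26754838e-03,
        8.38575847e+01, -1.23363391e+01]), 'qvel': array([ 0.14417765,  0.02652374, -0.04500143, -0.03028455, -0.07579203,
       -0.05682452]), 'joint_efforts': array([ 3.38287413e-03, -4.49709535e+01, -2.31961226e+01, -1.85747599e-04,
        3.50226910e-03,  7.98757167e-07]), 'position': array([ 0.19718367, -0.5131333 ,  0.23073154]), 'tool_rot': array([[ 9.33483370e-01,  3.58620611e-01, -2.34310737e-04],
       [ 3.58620578e-01, -9.33482378e-01,  1.38921720e-03],
       [ 2.79476975e-04, -1.38083980e-03, -9.99999008e-01]]), 'ft_force': array([0.17475348, 0.14832928, 0.17635917]), 'wrist_torque': array([-0.06743763,  0.02600229,  0.03753614]), 'gripper_force': 0.0, 'grip_width': 0.0854814451475764} 0.0187
side.npz
side_0.05.png
top.npz
top_0.00.png
```

View pics/top_0.00.png

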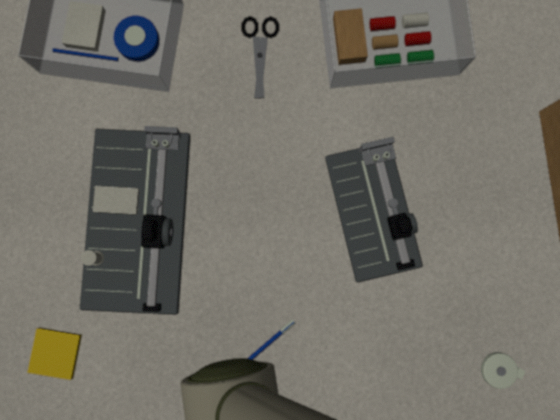

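View pics/side_0.05.png

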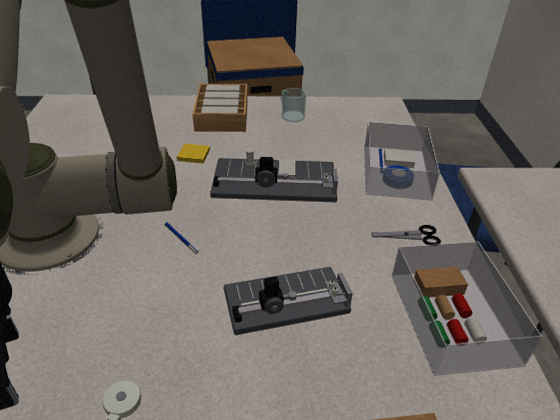

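The top view shows the larger trimmer on the left: head at about (155,231), catch at (161,138), rail end at (152,307). The smaller one is on the right, head at (400,226). Next I'll measure these.

Run:
```python
from h import *
d=dict(np.load('pics/top.npz')); P=cloud(d); im=d['frame'].astype(int)
print(P[230:234:3,40],d['z_map'].min())
sl=(slice(110,330),slice(60,215)); X=P[sl].reshape(-1,3); c=im[sl].reshape(-1,3)
m=(X[:,2]>.013)&(X[:,2]<.027)
r=cv2.minAreaRect(X[m][:,:2].astype(np.float32)); print('board',r,cv2.boxPoints(r).round(4).tolist())
for lo,hi in((.09,.115),(.05,.07)):
    m=(X[:,2]>lo)&(X[:,2]<hi)&(X[:,1]<.19)
    r=cv2.minAreaRect(X[m][:,:2].astype(np.float32)); print(lo,m.sum(),X[m].mean(0),r)
# white rollers & z rows along the rail
v=np.argwhere((im[125:155,140:190].min(-1)>150)); print('white',len(v))
for a in v[:60:3]: print(a+[125,140],P[a[0]+125,a[1]+140].round(3))
big=cv2.resize(d['frame'][110:330,60:215,::-1],None,fx=2.7,fy=2.7,interpolation=cv2.INTER_CUBIC)
s=cv2.resize(np.load('pics/side.npz')['frame'][140:220,195:355,::-1],None,fx=2.3,fy=2.3,interpolation=cv2.INTER_CUBIC)
o=np.zeros((max(big.shape[0],s.shape[0]),big.shape[1]+s.shape[1],3),np.uint8); o[:big.shape[0],:big.shape[1]]=big;o[:s.shape[0],big.shape[1]:]=s
cv2.imwrite('pics/c.png',cv2.convertScaleAbs(o,alpha=1.6))
```

```text
[[0.50862389 0.38654799 0.00129994]
 [0.50332387 0.38649942 0.00090925]] 0.0
board ((0.5248547792434692, 0.21351125836372375), (0.17120958864688873, 0.32086125016212463), 86.93561553955078) [[0.36010000109672546, 0.13660000264644623], [0.6804999709129333, 0.11949999630451202], [0.6895999908447266, 0.2903999984264374], [0.3691999912261963, 0.3075999915599823]]
0.09 282 [0.50120371 0.17137171 0.10142426] ((0.5016339421272278, 0.17268016934394836), (0.020485736429691315, 0.03371797874569893), 86.95645904541016)
0.05 924 [0.56752308 0.16359192 0.0619146 ] ((0.5767699480056763, 0.16597913205623627), (0.05453217402100563, 0.20680169761180878), 87.85017395019531)
white 0
```

View pics/c.png

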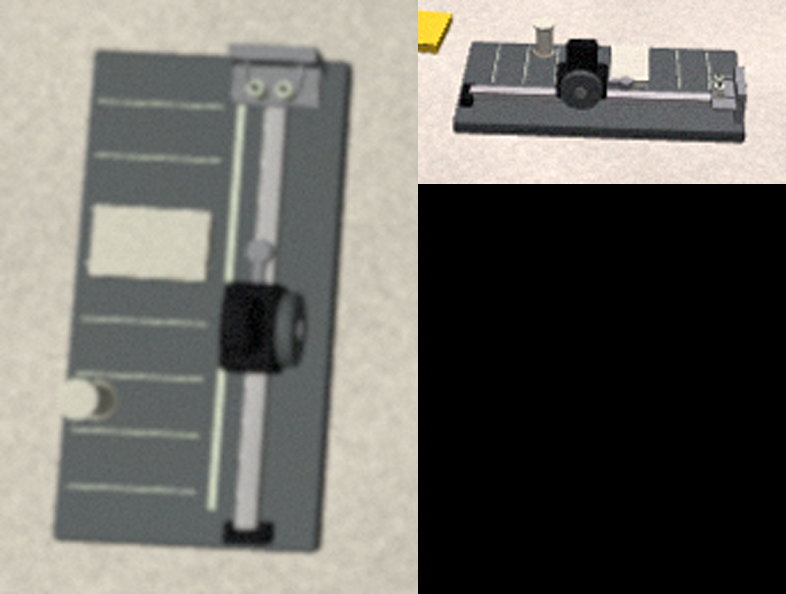

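The enlarged view shows the fin, the rollers at about (155–166,142) in the full image, and the nose ball ahead of the head. I'll push the fin from behind with the fingers shut: turn to the rail direction (−3.06°), then move across at height.

>>> apply_moves(
  series=[
    [0,0,0,0,0,8,0],
    [0,0,0,0,0,8,0],
    [0,0,0,0,0,8,0],
    [14,-44,0,0,0,0,0],
    [14,-44,0,0,0,0,0],
    [14,-44,0,0,0,0,0],
    [14,-44,0,0,0,0,0],
    [14,-44,0,0,0,0,0],
    [14,-44,0,0,0,0,0],
    [14,-44,0,0,0,0,0],
    [14,-44,0,0,0,0,0],
    [14,-44,0,0,0,0,0],
  ],
)

```text
time_s: 1.6
position: [0.3439, -0.123, 0.2313]
tool_rot: [[0.999, -0.052, -0.0], [-0.052, -0.999, 0.0], [-0.0, -0.0, -1.0]]
ft_force: [0.2, -0.0, 0.4]
grip_width: 0.0001
gripper_force: 0.0
```

>>> apply_moves(
  series=[
    [14,-44,0,0,0,0,0],
    [14,-44,0,0,0,0,0],
    [14,-44,0,0,0,0,0],
    [14,-44,0,0,0,0,0],
    [14,-44,0,0,0,0,0],
    [14,-44,0,0,0,0,0],
    [9,-41,0,0,0,0,0],
    [0,0,0,0,0,0,0],
    [0,0,0,0,0,0,0],
  ],
)

```text
time_s: 2.72
position: [0.4521, 0.1748, 0.231]
tool_rot: [[0.999, -0.052, -0.001], [-0.052, -0.999, -0.0], [-0.001, 0.0, -1.0]]
ft_force: [-0.5, -0.5, 0.2]
grip_width: -0.0001
gripper_force: 0.0
```

```bash
cat > m.py <<'E'
from h import *
d=dict(np.load('pics/top.npz')); P=cloud(d); 
R0=P[139:147,154:170].reshape(-1,3); print('catch',np.median(R0,0))
f=210/np.tan(np.radians(d['vertical_fov'])/2)
for u,v in((154.5,142.6),(165.6,142.6)):
    r=d['attitude']@np.array([(u-d['cx'])/f,-(v-d['cy'])/f,-1]); p=d['eye']+r*(P[143,int(u),2]-d['eye'][2])/r[2]; print('roller',p)
a=np.array([np.cos(np.radians(-3.06)),np.sin(np.radians(-3.06))])
s=telemetry.observe(); print(s['position'],s['tool_rot'].round(4).tolist(),s['ft_force'],s['grip_width'])
fin=np.array([.5016,.1727]); dl=fin-s['position'][:2]; print('fin ahead',dl@a,'left',dl@[-a[1],a[0]])
d,_=grab('top')
E
python3 m.py
```

```text
catch [0.65282969 0.16503327 0.0518493 ]
roller [0.65191728 0.17326652 0.0592643 ]
roller [0.65146144 0.1541382  0.06078221]
[0.45211912 0.17484782 0.23104508] [[0.9987, -0.0519, -0.0009], [-0.0519, -0.9987, -0.0004], [-0.0009, 0.0004, -1.0]] [-0.49889828 -0.47077032  0.18764603] -0.00011558294074170833
fin ahead 0.04952498470234863 left 0.000496615840411238
```

>>> apply_moves(
  series=[
    [0,0,40,0,0,0,0],
    [0,0,40,0,0,0,0],
    [0,0,40,0,0,0,0],
    [0,0,25,0,0,0,0],
    [0,0,9,0,0,0,0],
    [0,0,0,0,0,0,0],
    [8,0,0,0,0,0,0],
    [6,0,0,0,0,0,0],
    [4,0,0,0,0,0,0],
    [4,0,0,0,0,0,0],
    [4,0,0,0,0,0,0],
    [4,0,0,0,0,0,0],
  ],
)

```text
time_s: 4.28
position: [0.4825, 0.1737, 0.0773]
tool_rot: [[0.999, -0.052, -0.0], [-0.052, -0.999, -0.0], [-0.0, 0.0, -1.0]]
ft_force: [-1.8, -0.2, 1.4]
grip_width: -0.0003
gripper_force: 0.8
```

Run:
```python
from h import *
d,s=grab('side');print(s['position'],s['ft_force'],s['time_s'])
cv2.imwrite('pics/s2.png',cv2.convertScaleAbs(cv2.resize(d['frame'][60:240,150:400,::-1],None,fx=3,fy=3,interpolation=cv2.INTER_CUBIC),alpha=1.6))
```

```text
[0.48248498 0.17370255 0.07732696] [-1.75986437 -0.23264466  1.41432336] 4.275
```

View pics/s2.png

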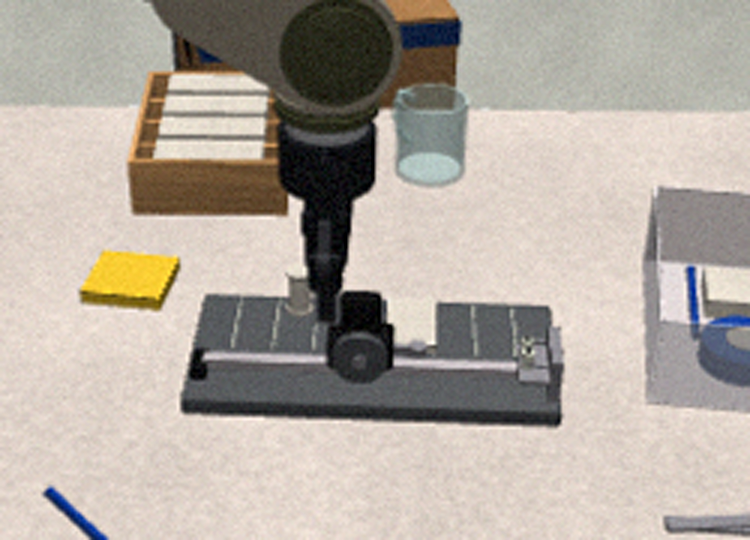

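The picture shows the shut fingers right behind the fin at (330,310). The wrist reads 1.8 N, so the head is being pushed. Pushing on.

>>> apply_moves(
  series=[
    [8,0,0,0,0,0,0],
    [8,0,0,0,0,0,0],
    [8,0,0,0,0,0,0],
    [8,0,0,0,0,0,0],
    [8,0,0,0,0,0,0],
    [8,0,0,0,0,0,0],
    [8,0,0,0,0,0,0],
    [8,0,0,0,0,0,0],
    [6,0,0,0,0,0,0],
    [4,0,0,0,0,0,0],
    [3,0,0,0,0,0,0],
    [3,0,0,0,0,0,0],
  ],
)

```text
time_s: 5.82
position: [0.5623, 0.1695, 0.0773]
tool_rot: [[0.999, -0.052, -0.0], [-0.052, -0.999, -0.0], [-0.0, 0.0, -1.0]]
ft_force: [-1.7, -0.7, -0.8]
grip_width: 0.0003
gripper_force: 0.8
```

>>> apply_moves(
  series=[
    [2,0,0,0,0,0,0],
    [2,0,0,0,0,0,0],
    [1,0,0,0,0,0,0],
  ],
)

```text
time_s: 6.2
position: [0.5656, 0.1694, 0.0774]
tool_rot: [[0.999, -0.052, -0.004], [-0.052, -0.999, -0.0], [-0.004, 0.0, -1.0]]
ft_force: [-12.9, -1.6, 6.3]
grip_width: 0.0003
gripper_force: 6.0
```

>>> apply_moves(
  series=[
    [2,0,0,0,0,0,0],
    [2,0,0,0,0,0,0],
  ],
)

```text
time_s: 6.45
position: [0.5687, 0.1692, 0.0774]
tool_rot: [[0.999, -0.052, -0.006], [-0.052, -0.999, -0.0], [-0.006, 0.001, -1.0]]
ft_force: [-13.8, -1.5, 7.6]
grip_width: -0.0001
gripper_force: 6.8
```

>>> apply_moves(
  series=[
    [2,0,0,0,0,0,0],
    [2,0,0,0,0,0,0],
  ],
)

```text
time_s: 6.7
position: [0.5736, 0.1689, 0.0774]
tool_rot: [[0.999, -0.052, -0.004], [-0.052, -0.999, -0.0], [-0.004, 0.0, -1.0]]
ft_force: [-7.7, -1.5, 3.5]
grip_width: -0.0001
gripper_force: 4.1
```

>>> apply_moves(
  series=[
    [2,0,0,0,0,0,0],
    [2,0,0,0,0,0,0],
  ],
)

```text
time_s: 6.95
position: [0.5787, 0.1686, 0.0773]
tool_rot: [[0.999, -0.052, -0.001], [-0.052, -0.999, -0.0], [-0.001, 0.0, -1.0]]
ft_force: [-2.4, -0.4, -0.9]
grip_width: 0.0
gripper_force: 1.6
```

>>> apply_moves(
  series=[
    [2,0,0,0,0,0,0],
    [2,0,0,0,0,0,0],
  ],
)

```text
time_s: 7.2
position: [0.5828, 0.1685, 0.0774]
tool_rot: [[0.999, -0.052, -0.002], [-0.052, -0.999, 0.0], [-0.002, -0.0, -1.0]]
ft_force: [-9.6, -1.3, 5.9]
grip_width: 0.0001
gripper_force: 5.1
```

The force fell to near zero and then rose again, as it would passing through the catch and onto the stop. Backing off, lifting, then verifying.

>>> apply_moves(
  series=[
    [-4,0,0,0,0,0,0],
    [-8,0,0,0,0,0,0],
    [-10,0,0,0,0,0,0],
    [0,0,-30,0,0,0,0],
    [0,0,-50,0,0,0,0],
    [-40,0,-50,0,0,0,0],
    [-60,0,-20,0,0,0,0],
    [-50,0,0,0,0,0,0],
    [0,0,0,0,0,0,0],
    [0,0,0,0,0,0,0],
  ],
)

```text
time_s: 8.45
position: [0.4134, 0.1774, 0.2262]
tool_rot: [[0.999, -0.052, 0.001], [-0.052, -0.999, 0.0], [0.001, -0.0, -1.0]]
ft_force: [0.4, 0.1, 0.3]
grip_width: -0.0001
gripper_force: 0.0
```

Run:
```python
from h import *
d,s=grab('top'); P=cloud(d); X=P[110:330,60:215].reshape(-1,3)
m=(X[:,2]>.09)&(X[:,2]<.115)&(X[:,1]<.21)&(X[:,0]>.55); print(m.sum(),cv2.minAreaRect(X[m][:,:2].astype(np.float32)),s['ft_force'],s['position'])
e,_=grab('side')
a=cv2.resize(d['frame'][110:330,60:215,::-1],None,fx=2.4,fy=2.4); b=cv2.resize(e['frame'][140:220,195:355,::-1],(400,200)); o=np.zeros((528,780,3),np.uint8);o[:528,:372]=a;o[:200,375:775]=b
cv2.imwrite('pics/f.png',cv2.convertScaleAbs(o,alpha=1.6))
```

```text
277 ((0.6120394468307495, 0.16686458885669708), (0.02081291563808918, 0.034785665571689606), 84.81019592285156) [0.44204759 0.14094922 0.29090001] [0.41342485 0.17735175 0.22616623]
```

View pics/f.png

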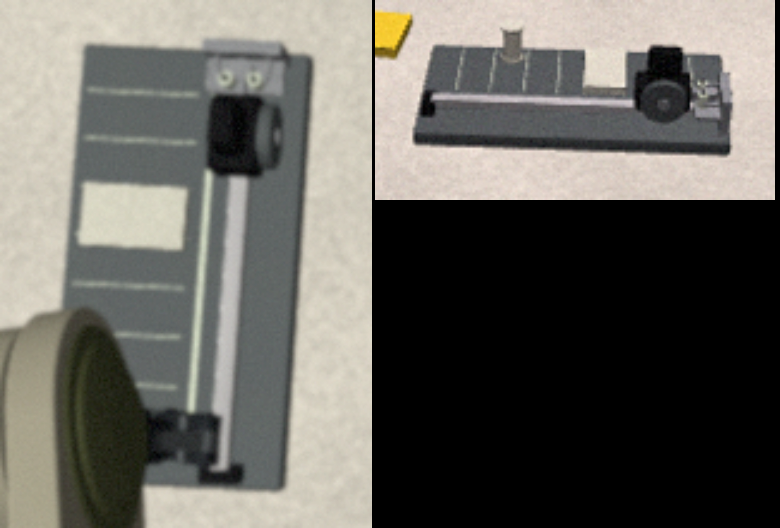

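The head stands at the catch with its nose between the rollers. The fin is at x = 0.612, which matches the expected home position, and the arm is clear.

```bash
python3 -c "
from rig import env
print(env.close_job())"
```

```text
the job is handed in; nothing more can be done
None
```

The larger trimmer's cutter head is parked in its catch: the fin measures x = 0.612 m, matching the home position I measured. The arm stayed clear of the smaller trimmer, and the job was handed in about 8.5 s in with the arm touching nothing; no verdict came back.

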